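# Push the pastry tray home into the corner stop

### The job

Push the part-empty pastry tray across the counter into the corner of the steel tray stop, so that it sits square with its back against the long rail and its left end against the short bar. Only push it: never pick it up or tip it, and keep the little card stand on it standing. Leave the sugar shaker, the full tray and the other things on the counter where they are.

Things in the scene. Friction and masses are not known exactly. Their poses are not given: they have to be found in the camera images.
- tray: loose part-empty aluminium tray to be pushed: 120 mm in its x, 160 in its y, 30 high, 4 mm walls, 0.4 to 0.85 kg; slides with dry friction (2 to 9 N). Origin: centre of underside. Its +x side is the back, its +y end the left end. Baked pieces (tops at 20 mm) fill it but for a strip at the +y end with the card stand. Its middle starts 45 to 65 mm off home across the rail, 110 to 170 mm short along it, turned up to 0.3 rad
- stop: L-shaped steel stop fixed to the counter, bars 12 mm wide, 22 high. Origin: inner corner of the L at counter height. Long rail: 346 mm along the stop's -y, inner face at x = 0 facing -x (to the robot). Short bar: 90 mm along -x, inner face at y = 0 facing -y. Home, the tray is turned as the stop is and its origin is at x = -60 mm, y = -80 mm in the stop's frame
- card_stand: small loose stand with a blank upright card, on the tray's floor in the empty strip: base disc 34 mm across, card 34 mm wide, 53 mm high in all, 40 g; origin at the centre of its underside; to stay standing on the tray
- shaker: steel sugar shaker, upright cylinder 48 mm across and 104 mm high, on the counter near the tip of the short bar, just on the robot's side of where the tray must end (in the way unless the tray goes back to the rail first); origin at the centre of its underside; leave it
- full_tray: a second tray of the same size, 120 x 160 x 30 mm, full of pastry and with no card stand, at the robot's far left; origin at the centre of its underside; leave it
- bowl: white bowl, 90 mm across and 45 mm high, right of the tray, beyond the right-hand end of the long rail; origin at the centre of its underside; leave it
- jar: amber glass jar, 68 mm across and 100 mm high, behind the long rail; origin at the centre of its underside; leave it
- spatula: spatula lying flat, 260 mm long, near the robot on the left, roughly along y; origin under its middle; leave it
- cup: white cup, 68 mm across and 75 mm high, near the robot on the right; origin at the centre of its underside; leave it
Mind the look-alikes: they are no part of the job. Leave any purple look-alike of the tray alone.

How it is judged:
By the outcome, as a careful person would: the job done as asked, in the order asked, and still so for the second after the job is handed in, with the robot touching nothing.
It also fails if it takes over 64 s, if anything falls off the work surface, if the arm or the gripper's body presses on something with over 40 N, if the wrist force passes 120 N, or if a joint passes its speed limit or range.

### The arm

A 6-joint arm with a two-finger parallel gripper is mounted at the origin on the work surface. World frame = base frame: x ahead of the robot, y to its left, z up, the work surface at z = 0. Lengths are in m, angles in rad, forces in N, time in s.
With the tool pointing down it reaches from about 0.4 to 0.825 m from the base axis. Payload 7 kg.
Tool frame: the origin (TCP) lies on the mounting face of the last link; the fingertips stand arm.tcp_to_tips ahead of it and the grasp point (between the pads) lies 159 mm ahead of it (arm.tcp_to_tips is the distance from the TCP to the fingertips, in m); z points along the fingers, y is the direction in which the jaws open and shut (so a half turn about z gives the same grasp; the last joint's range is limited). The gripper opens to 88 mm and grips with 3 to 60 N. Pads are 19 mm wide; open, the fingers measure 130 mm over their backs; the gripper's body (78 mm by 193 mm) begins 47 mm behind the grasp point.
Start: joints at [-1.022, 0.359, 0.012, 0, -1.224, -0.288], TCP at [0.174, -0.652, 0.405] pointing down, gripper open.
Joint ranges: [-3.07, 3.07], [-1.43, 2.12], [-1.02, 1.25], [-3.03, 1.67], [-3.05, -0], [-3.03, 3.03]. Speed limits (rad/s): [2.39, 2.39, 3.01, 3.14, 3.14, 3.14].

### API

Orientations are given as [roll, pitch, yaw] about the fixed x, y, z axes, in that order (R = Rz(yaw) Ry(pitch) Rx(roll)).
In Python, from station import arm, cams, job_done, finder gives the robot as it stands.
- The arm moves only by the tool play_rows, never from a script. Its argument "targets" is a list that holds one entry, the list of rows, each a list of 4 numbers: the shift along the tool's x, y, z in m, then the turn about the tool's z in degrees. A call has 1 to 5 rows; each row is the pose to reach, as a shift and turn from the pose commanded when the call began, along the tool's axes at that moment; what a row does not reach only later rows make up. A row lasts 1/8 s, in which the tool goes at most 62.5 mm and 10.7 degrees, less where a joint would pass 70% of its speed; a pose out of reach is approached as far as the arm can. A call with a gripper value outside its range is refused whole. "grip" is the closure in counts, from 0 (fully open) to 255 (shut), set as the call begins (left out, the last holds). The fingers move at their own pace and stop on an object; "newtons" is the grip in N (left out, the last holds). Time passes only in rows, so rows that repeat a pose let the fingers close. It gives the time, the measured TCP pose, the force and the opening at its end, in the units of the state.
- arm.get_state(): the state, without advancing time (a new reading comes with each control period).
- cams.grab_frame(name): name is "side" or "top" or "wrist"; returns (picture, depth): 384x512x3 uint8, red, green, blue; 384x512 float32, m along the optical axis (not along the pixel's ray), 0 where there is no reading.
- cams.camera_params(name): a dict with "intrinsics" (3x3 intrinsics, pixels), "position" and "attitude" of the camera in the world. Camera axes: x right, y down, z forward; pixel columns grow to the right and rows downward; lengths in m; the calibration is good to about 2 mm. The wrist camera is an equidistant fisheye: a pixel r from the principal point sees the ray r / f radians off the axis. A picture is of the moment at which its call begins: read the wrist's pose just before it. camera_params takes no time and is no camera call; for the wrist camera it gives the pose at the moment of the call.
- job_done(): hands the job in, once; it reports no verdict.
Trained networks look in the newest picture that a camera, given by its name, has taken for a name from the list of things; names that differ only in an ending like _2 or _b are one class to them, and where a whole thing is asked for, a point or a joint stands for the part that bears it (a point fixed in the world has none). Each returns a list of dicts, best first, with "score" (0 to 1); they miss things now and then, are a little off and sometimes report something else, mostly with a low value. They report only what shows in the picture. A call takes as long as a camera call. They do not tell look-alikes from the thing itself.
- finder.find_in(camera, query): "xyz" ([x, y, z] in m, in world coordinates, good to about 4 mm: the middle of the surface that is visible of it).
- finder.masks_of(camera, query): "mask" (384x512 bool, what is visible of it).
The state is a dict: "t": time; "q": joint angles; "qd": joint speeds; "joint_efforts": joint torques, N m; "eef_pos": TCP position; "ee_rot": TCP orientation; "force": force on the tool from outside, world axes, zero at the start; "moment": the same for the moment, N m; "width": finger opening in m.
Only numpy, scipy, OpenCV 4.12 (cv2) and the standard library are available. Lean on these libraries where they do the work, as an engineer would, in place of code of your own. Each camera call takes 0.05 s, during which the arm holds its last target. There are 200 camera calls.

## Working session

There is one attempt and no reset: what is moved stays moved. The work goes in short steps, Python scripts to look and compute and a tool call to move; the robot and the scene stay as the last step left them, time stands still between calls to the robot, and variables do not carry over. Pictures are saved under pics/ and viewed, about 8 in all and at most 12, crops included, and the job is handed in when it is done.

Besides the shell and the picture viewer there is one more tool, called by a JSON object that holds its "fn" and its "kwargs". play_rows: Moves the arm, as the interface text tells. Its arguments: {"type":"object","properties":{"targets":{"type":"array","items":{"type":"array","items":{"type":"array","items":{"type":"number"}}}},"grip":{"type":"number"},"newtons":{"type":"number"}},"required":["targets"]}

```bash
ls; mkdir -p pics
python3 - <<'E'
from station import arm,cams,finder
import cv2,numpy as np
print(arm.get_state()); print([a for a in dir(arm) if a[0]!='_'], arm.tcp_to_tips)
for n in ("top","side"):
    p,d=cams.grab_frame(n); c=cams.camera_params(n); print(n,c)
    cv2.imwrite(f"pics/{n}0.png",p[:,:,::-1]); np.savez(f"{n}0.npz",p=p,d=d,**c)
    if n=="top":
        for k in ("tray","stop","card_stand","shaker","bowl","jar","cup"):
            print(k,[(np.round(r["xyz"],3).tolist(),round(r["score"],2)) for r in finder.find_in(n,k)])
E
```

```text
pics
{'t': 0.0, 'q': array([-1.02188975e+00,  3.59354145e-01,  1.10725483e-02, -3.20118858e-04,
       -1.22413315e+00, -2.88055173e-01]), 'qd': array([ 1.97757458e-04,  8.26648541e-05, -2.26651058e-04, -9.85570758e-04,
        1.03399966e-03, -1.57095531e-05]), 'joint_efforts': array([-9.02587344e-04, -5.82722139e+01,  2.93054849e+01,  6.99767634e+00,
        6.89112276e-03, -1.49005054e-04]), 'eef_pos': array([ 0.17399549, -0.65198173,  0.40375501]), 'ee_rot': array([ 3.13995542e+00, -1.71276395e-04, -2.88085011e+00]), 'force': array([ 0.51371189,  0.48873854, -0.07658975]), 'moment': array([ 0.05397614, -0.00201442,  0.07829942]), 'width': 0.08732551816712557}
['Unreachable', 'get_state', 'tcp_to_tips'] 0.1781
top {'intrinsics': array([[436.31374504,   0.        , 254.53325424],
       [  0.        , 436.31374504, 185.45275909],
       [  0.        ,   0.        ,   1.        ]]), 'position': array([0.25110836, 0.0568282 , 1.26928936]), 'attitude': array([-2.95372512, -0.01536722, -1.55439329])}
tray [([0.342, -0.023, 0.019], 0.96), ([0.689, 0.264, 0.014], 0.81), ([0.573, -0.09, 0.02], 0.55)]
stop [([0.69, -0.019, 0.023], 0.83), ([0.294, 0.276, 0.006], 0.54)]
card_stand [([0.595, -0.037, 0.008], 0.6), ([0.636, -0.351, 0.026], 0.36)]
shaker [([0.525, 0.111, 0.097], 0.82)]
bowl []
jar [([0.747, 0.005, 0.099], 0.97)]
cup [([0.368, -0.345, 0.04], 0.77)]
side {'intrinsics': array([[445.56664666,   0.        , 259.21330495],
       [  0.        , 445.56664666, 194.19245819],
       [  0.        ,   0.        ,   1.        ]]), 'position': array([-0.19363913, -0.64953371,  0.86634518]), 'attitude': array([-2.276162  , -0.00907506, -0.76103479])}
```

View pics/top0.png

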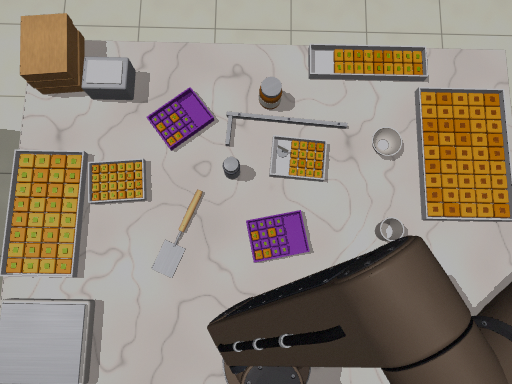

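View pics/side0.png

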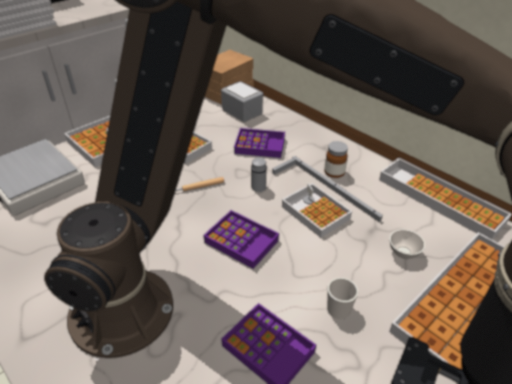

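The candidates are the aluminium tray with a card at top (299,158), the full aluminium tray at (117,181), and purple look-alikes at (181,118), (278,236) and one near the robot. The tray at (299,158) fits the description: a part-empty strip at its left end with a card. The stop's corner is at about (230,117) and the shaker is at (231,167). Next I'll make a rectified close crop.

```bash
cat > h.py <<'E'
import numpy as np,cv2
from scipy.spatial.transform import Rotation as R
def proj(c,P):
    P=np.atleast_2d(P); q=(P-c["position"])@R.from_euler("xyz",c["attitude"]).as_matrix()
    uv=q@c["intrinsics"].T; return uv[:,:2]/uv[:,2:]
# ortho picture: up=+x, left=+y ; 2px/mm
X1,Y1,S=0.74,0.17,2000
def ortho(p,c,z,w=780,h=520):
    v,u=np.mgrid[0:h,0:w]; P=np.stack([X1-v/S,Y1-u/S,np.full(v.shape,z)],-1).reshape(-1,3)
    m=proj(c,P).astype(np.float32).reshape(h,w,2)
    return cv2.remap(p,m[...,0],m[...,1],cv2.INTER_CUBIC)
def cloud(d,c):
    v,u=np.mgrid[0:384,0:512]; K=c["intrinsics"]
    q=np.stack([(u-K[0,2])/K[0,0]*d,(v-K[1,2])/K[1,1]*d,d],-1)
    return q@R.from_euler("xyz",c["attitude"]).as_matrix().T+c["position"]
E
python3 - <<'E'
from h import *
f=dict(np.load("top0.npz"))
cv2.imwrite("pics/ortho.png",ortho(f["p"],f,0.025)[:,:,::-1])
P=cloud(f["d"],f)
# tray rim / stop top by height
x,y,z=P[...,0],P[...,1],P[...,2]
ok=f["d"]>0
print("counter z",np.median(z[ok&(abs(x-.5)<.05)&(abs(y)<.05)]))
print("counter z pct",np.percentile(z[ok&(x>.48)&(x<.74)&(y>-.2)&(y<.1)],[5,25,50,75,90,97]))
E
```

```text
counter z 0.0007367038264768366
counter z pct [-0.00343045 -0.00046201  0.00211639  0.01540898  0.02309686  0.03938603]
```

View pics/ortho.png

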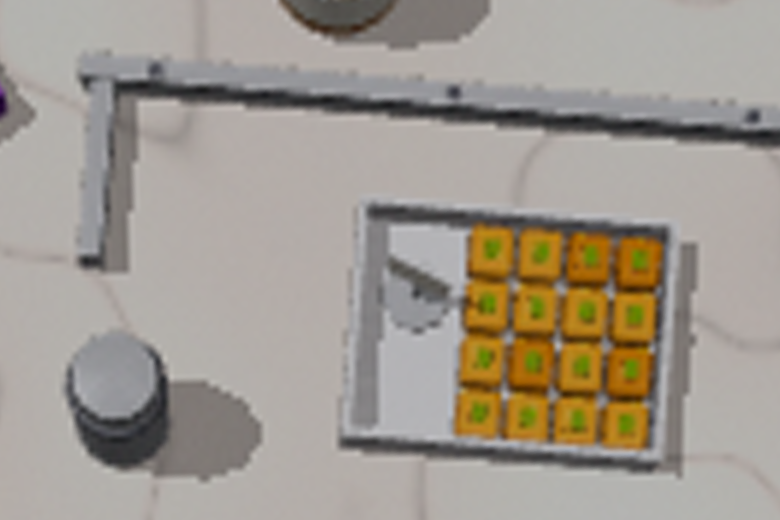

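The crop confirms the choice: the tray has its card strip on the left, corners at about (366,203), (681,220), (660,457) and (343,440). The rail's inner corner is at (117,84) and the shaker is at (113,380). That puts the stop at about (0.699, 0.1115) with yaw −0.062, and the tray 53 mm off across and 125 mm short along, with nearly the same yaw. I'll refine the lines and start moving.

```bash
cat >> h.py <<'E'
def edge(g,horizontal,rng,win):
    """subpixel strongest dark-going/any gradient line: for each s in rng search win(s)=(lo,hi); returns robust fit t=a+b*s"""
    pts=[]
    for s in rng:
        lo,hi=win(s); l=(g[int(lo):int(hi),s] if horizontal else g[s,int(lo):int(hi)]).astype(float)
        d=np.abs(np.gradient(cv2.GaussianBlur(l.reshape(-1,1),(1,7),0).ravel())); k=d.argmax(); w=slice(max(k-3,0),k+4)
        pts.append((s,int(lo)+(d[w]*np.arange(len(d))[w]).sum()/d[w].sum()))
    pts=np.array(pts,np.float32); vx,vy,x0,y0=cv2.fitLine(pts,cv2.DIST_HUBER,0,.01,.01).ravel()
    return y0-vy/vx*x0, vy/vx
E
python3 - <<'E'
from h import *
f=dict(np.load("top0.npz"))
g=cv2.cvtColor(ortho(f["p"],f,0.022),cv2.COLOR_RGB2GRAY)
print("rail inner",edge(g,True,range(150,760,4),lambda s:(75+.062*(s-117),95+.062*(s-117))))
print("bar inner",edge(g,False,range(110,255,3),lambda s:(100-.067*(s-84)+6,125-.067*(s-84))))
g=cv2.cvtColor(ortho(f["p"],f,0.030),cv2.COLOR_RGB2GRAY)
print("tray back",edge(g,True,range(385,660,4),lambda s:(192+.06*(s-366),210+.06*(s-366))))
print("tray front",edge(g,True,range(360,640,4),lambda s:(428+.06*(s-343),447+.06*(s-343))))
E
```

```text
rail inner (np.float32(68.41159), np.float32(0.07728857))
bar inner (np.float32(118.189766), np.float32(-0.07958062))
tray back (np.float32(181.78214), np.float32(0.063917145))
tray front (np.float32(409.85828), np.float32(0.07959139))
```

{"fn": "play_rows", "kwargs": {"targets": [[[-0.039,0.0425,0,4],[-0.078,0.085,0,8],[-0.117,0.1275,0,12],[-0.156,0.17,0,16],[-0.195,0.2125,0,18]]], "grip": 0}}

```text
t: 1.08
eef_pos: [0.3081, -0.395, 0.4049]
ee_rot: [-3.141, 0.001, 3.086]
force: [0.5, -0.1, -0.6]
width: 0.0873
```

```bash
cat > d.py <<'E'
import sys,numpy as np
from station import arm
# usage: d.py x' y' ztip yawoff(deg, 0=tool y along stop y): stop-frame target
SX,SY,A=.700,.1115,-.072
s=arm.get_state(); p=s["eef_pos"]; yaw=s["ee_rot"][2]
c,n=np.cos(A),np.sin(A); M=np.array([[c,-n],[n,c]])
now=M.T@(p[:2]-[SX,SY]); print("now stop-frame mm",np.round(now*1e3,1),"tip z",round((p[2]-.1781)*1e3,1),"yaw-off deg",np.round(np.degrees((yaw-(np.pi+A)+np.pi)%(2*np.pi)-np.pi),2),"F stop",np.round(M.T@s["force"][:2],1),"q",np.round(s["q"],2))
if len(sys.argv)>1:
    x,y,z,o=map(float,sys.argv[1:]); t=M@[x,y]+[SX,SY]; d=t-p[:2]
    print("world target",t.round(3)); tx=[np.cos(yaw),np.sin(yaw)]; ty=[np.sin(yaw),-np.cos(yaw)]
    turn=-(np.degrees(np.pi+A-yaw)+o); turn=(turn+180)%360-180
    print("delta tool",np.round([d@tx,d@ty,p[2]-.1781-z],4),"turn",round(turn,2))
E
python3 d.py -.210 -.207 .010 0
```

```text
now stop-frame mm [-354.4 -533.3] tip z 226.8 yaw-off deg 0.96 F stop [ 0.5 -0.1] q [-0.52  0.07 -0.36  0.   -1.14 -1.11]
world target [ 0.476 -0.08 ]
delta tool [-0.1499  0.3239  0.2168] turn 0.96
```

{"fn": "play_rows", "kwargs": {"targets": [[[-0.025,0.054,0,1],[-0.05,0.108,0,1],[-0.075,0.162,0,1],[-0.1,0.216,0,1],[-0.125,0.27,0,1]]]}}

```text
t: 1.7
eef_pos: [0.4473, -0.1317, 0.4052]
ee_rot: [3.141, 0.001, 3.071]
force: [1.1, -1.0, 0.1]
width: 0.0877
```

{"fn": "play_rows", "kwargs": {"targets": [[[-0.015,0.03,0.02,0],[-0.025,0.054,0.06,0],[-0.025,0.054,0.11,0],[-0.025,0.054,0.16,0],[-0.025,0.054,0.16,0]]]}}

```text
t: 2.33
eef_pos: [0.4742, -0.0817, 0.2421]
ee_rot: [-3.14, -0.007, 3.071]
force: [0.3, -0.3, 1.0]
width: 0.0872
```

```bash
python3 d.py -.210 -.207 .010 0
```

```text
now stop-frame mm [-211.3 -208.9] tip z 64.0 yaw-off deg 0.06 F stop [ 0.3 -0.3] q [ 0.24  0.22 -0.61 -0.   -0.74 -1.88]
world target [ 0.476 -0.08 ]
delta tool [-0.0013  0.0019  0.054 ] turn 0.06
```

{"fn": "play_rows", "kwargs": {"targets": [[[0,0.002,0.02,0],[0,0.002,0.04,0],[0,0.002,0.052,0],[0,0.002,0.054,0],[0,0.002,0.054,0]]]}}

```text
t: 2.95
eef_pos: [0.4762, -0.0795, 0.1916]
ee_rot: [3.141, 0.001, 3.071]
force: [0.1, 0.3, -0.2]
width: 0.0875
```

```bash
python3 d.py; python3 -c "
from station import cams;import cv2
p,d=cams.grab_frame('side');cv2.imwrite('pics/s1.png',cv2.resize(p[110:280,200:440,::-1],(720,510)))"
```

```text
now stop-frame mm [-209.4 -206.6] tip z 13.5 yaw-off deg 0.08 F stop [0.  0.3] q [ 0.24  0.3  -0.66  0.   -0.6  -1.88]
```

View pics/s1.png

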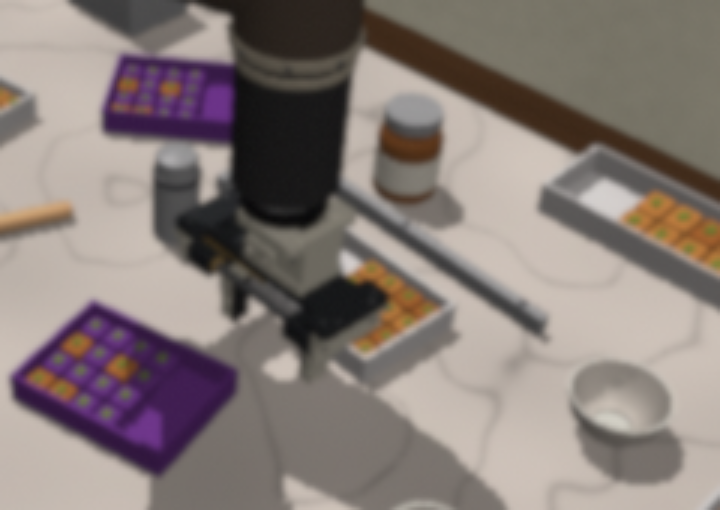

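The open fingers stand just in front of the tray, straddling its front face, clear of the shaker and bowl. I'll push gently, about 5 mm per row.

{"fn": "play_rows", "kwargs": {"targets": [[[-0.008,0,0.002,0],[-0.016,0,0.002,0],[-0.022,0,0.002,0],[-0.027,0,0.002,0],[-0.031,0,0.002,0]]]}}

```text
t: 3.62
eef_pos: [0.5058, -0.082, 0.1882]
ee_rot: [-3.141, -0.003, 3.07]
force: [-6.5, 0.6, 3.8]
width: 0.0876
```

{"fn": "play_rows", "kwargs": {"targets": [[[-0.004,0,0,0],[-0.008,0,0,0],[-0.012,0,0,0],[-0.016,0,0,0],[-0.02,0,0,0]]]}}

```text
t: 4.25
eef_pos: [0.5254, -0.0834, 0.1882]
ee_rot: [-3.141, -0.004, 3.07]
force: [-4.9, 0.2, 2.7]
width: 0.088
```

{"fn": "play_rows", "kwargs": {"targets": [[[-0.004,0,0,0],[-0.008,0,0,0],[-0.012,0,0,0],[-0.015,0,0,0],[-0.018,0,0,0]]]}}

```text
t: 4.88
eef_pos: [0.5443, -0.0845, 0.1882]
ee_rot: [-3.141, -0.001, 3.07]
force: [-2.6, -0.2, -1.6]
width: 0.0877
```

```bash
python3 d.py
```

```text
now stop-frame mm [-141.2 -206.7] tip z 10.1 yaw-off deg 0.05 F stop [-2.6 -0.4] q [ 0.2   0.4  -0.51 -0.   -0.66 -1.84]
```

{"fn": "play_rows", "kwargs": {"targets": [[[-0.003,0,0,0],[-0.005,0,0,0],[-0.007,0,0,0],[-0.0085,0,0,0],[-0.0095,0,0,0]]]}}

```text
t: 5.5
eef_pos: [0.5541, -0.0851, 0.1886]
ee_rot: [3.142, -0.0, 3.071]
force: [-5.4, 1.1, 1.0]
width: 0.0876
```

{"fn": "play_rows", "kwargs": {"targets": [[[-0.001,0,0,0],[-0.002,0,0,0],[-0.003,0,0,0]]]}}

```text
t: 5.88
eef_pos: [0.555, -0.0852, 0.1885]
ee_rot: [-3.141, -0.005, 3.07]
force: [-13.9, 5.3, 9.5]
width: 0.0879
```

{"fn": "play_rows", "kwargs": {"targets": [[[-0.001,0,0,0],[-0.002,0,0,0],[-0.002,0,0,0]]]}}

```text
t: 6.25
eef_pos: [0.5556, -0.0854, 0.1881]
ee_rot: [-3.141, -0.008, 3.07]
force: [-17.5, 6.5, 10.1]
width: 0.0874
```

```bash
python3 d.py;python3 -c "
from station import cams;import numpy as np,cv2
p,d=cams.grab_frame('top');np.savez('top1.npz',p=p,d=d,**cams.camera_params('top'))
from h import *
cv2.imwrite('pics/t1.png',ortho(p,cams.camera_params('top'),.03)[:,:,::-1])"
```

```text
now stop-frame mm [-129.9 -206.8] tip z 10.0 yaw-off deg 0.02 F stop [-17.9   5.3] q [ 0.2   0.41 -0.48 -0.   -0.68 -1.84]
```

View pics/t1.png

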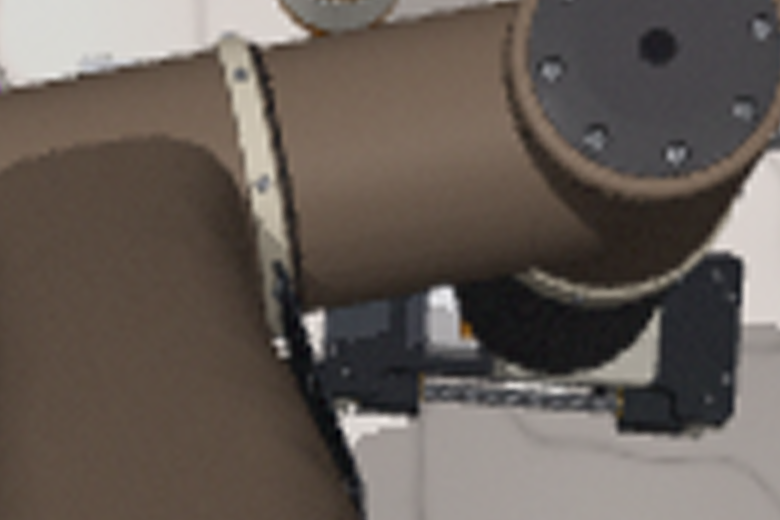

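The TCP stalled at x' = −129.9 mm, where −129.5 was predicted, and the force rose to 18 N. The back is therefore against the rail; the arm hides the tray in this picture. I'll back off, rise, and go around to the right end.

{"fn": "play_rows", "kwargs": {"targets": [[[0.006,0,0,0],[0.03,0,0,0],[0.04,0,-0.04,0],[0.04,0,-0.09,0],[0.04,0,-0.12,0]]]}}

```text
t: 6.92
eef_pos: [0.5205, -0.0825, 0.3123]
ee_rot: [3.141, 0.007, 3.072]
force: [-0.3, 0.3, -0.0]
width: 0.0876
```

{"fn": "play_rows", "kwargs": {"targets": [[[-0.01,-0.02,0,-10],[-0.03,-0.05,0,-20],[-0.05,-0.08,0,-30],[-0.07,-0.11,0,-40],[-0.09,-0.133,0,-50]]], "grip": 139}}

```text
t: 7.55
eef_pos: [0.6009, -0.2231, 0.3096]
ee_rot: [-3.139, 0.002, -2.334]
force: [0.3, 0.3, 0.3]
width: 0.0438
```

```bash
python3 d.py -.075 -.340 .10 90
```

```text
now stop-frame mm [ -74.7 -340.9] tip z 131.5 yaw-off deg 50.4 F stop [0.3 0.4] q [-0.05  0.37 -0.19  0.   -1.   -0.71]
world target [ 0.601 -0.222]
delta tool [-0.0005  0.0007  0.0315] turn -39.6
```

{"fn": "play_rows", "kwargs": {"targets": [[[0,0,0,-10],[0,0,0,-20],[0,0,0,-30],[0,0,0,-39.6],[0,0,0,-39.6]]]}}

```text
t: 8.18
eef_pos: [0.6003, -0.2218, 0.3094]
ee_rot: [-3.139, -0.0, -1.649]
force: [-0.5, -0.9, 0.1]
width: 0.0396
```

```bash
python3 d.py -.075 -.340 .010 90;python3 -c "
from station import cams
from h import *
p,d=cams.grab_frame('side');cv2.imwrite('pics/s2.png',cv2.resize(p[110:280,200:440,::-1],(720,510)))"
```

```text
now stop-frame mm [ -75.5 -339.6] tip z 131.3 yaw-off deg 89.62 F stop [-0.4 -1. ] q [-0.05  0.37 -0.2   0.   -1.   -0.03]
world target [ 0.601 -0.222]
delta tool [ 0.0004 -0.0005  0.1213] turn -0.38
```

View pics/s2.png

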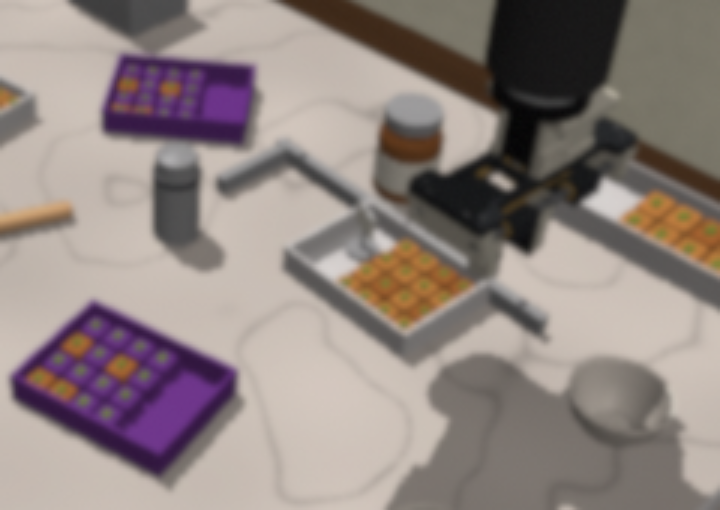

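The tray is flush along the rail, the card stands at about (365,235) in the crop, and the shaker and jar are untouched. I'll descend beside the right end.

{"fn": "play_rows", "kwargs": {"targets": [[[0,0,0.04,-0.4],[0,0,0.08,-0.4],[0,0,0.11,-0.4],[0,0,0.121,-0.4],[0,0,0.121,-0.4]]]}}

```text
t: 8.85
eef_pos: [0.5998, -0.2217, 0.1876]
ee_rot: [3.141, -0.0, -1.643]
force: [-0.5, -0.6, -0.1]
width: 0.0403
```

{"fn": "play_rows", "kwargs": {"targets": [[[-0.008,0,0,0],[-0.016,0,0,0],[-0.024,0,0,0],[-0.03,0,0,0],[-0.035,0,0,0]]]}}

```text
t: 9.48
eef_pos: [0.6021, -0.1862, 0.1878]
ee_rot: [-3.141, 0.0, -1.641]
force: [-0.3, 0.7, -0.2]
width: 0.0398
```

```bash
python3 d.py -.075 -.1695 .010 90
```

```text
now stop-frame mm [ -76.3 -303.9] tip z 9.7 yaw-off deg 90.09 F stop [-0.3  0.7] q [ 0.01  0.49 -0.33  0.   -0.75 -0.08]
world target [ 0.613 -0.052]
delta tool [-0.1344 -0.0015 -0.0003] turn 0.09
```

Next, the push along the rail, with 134 mm of travel left until home.

{"fn": "play_rows", "kwargs": {"targets": [[[-0.004,0,0,0],[-0.007,0,0,0],[-0.01,0,0,0],[-0.014,0,0,0],[-0.018,0,0,0]]]}}

```text
t: 10.1
eef_pos: [0.6031, -0.1689, 0.1876]
ee_rot: [3.141, -0.0, -1.642]
force: [-0.7, -3.8, -0.2]
width: 0.0398
```

{"fn": "play_rows", "kwargs": {"targets": [[[-0.005,0,0,0],[-0.01,0,0,0],[-0.015,0,0,0],[-0.02,0,0,0],[-0.025,0,0,0]]]}}

```text
t: 10.72
eef_pos: [0.605, -0.1434, 0.1876]
ee_rot: [3.141, 0.0, -1.642]
force: [0.4, -3.3, -0.3]
width: 0.0399
```

{"fn": "play_rows", "kwargs": {"targets": [[[-0.005,0,0,0],[-0.01,0,0,0],[-0.015,0,0,0],[-0.02,0,0,0],[-0.025,0,0,0]]]}}

```text
t: 11.35
eef_pos: [0.6068, -0.1186, 0.1876]
ee_rot: [3.141, 0.0, -1.642]
force: [0.6, -2.0, -1.9]
width: 0.0401
```

```bash
python3 d.py -.075 -.1695 .010 90;python3 -c "
from station import cams
from h import *
p,d=cams.grab_frame('side');cv2.imwrite('pics/s3.png',cv2.resize(p[110:280,200:440,::-1],(720,510)))"
```

```text
now stop-frame mm [ -76.4 -236.2] tip z 9.5 yaw-off deg 90.07 F stop [ 0.7 -2. ] q [ 0.12  0.48 -0.36 -0.   -0.73 -0.19]
world target [ 0.613 -0.052]
delta tool [-0.0667 -0.0015 -0.0005] turn 0.07
```

View pics/s3.png

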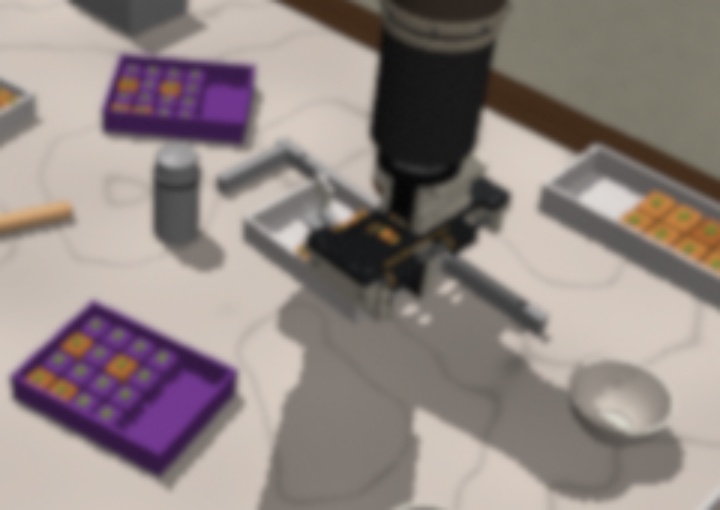

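The tray is sliding along the rail with the card upright at (325,200). I'll back off and shift 7 mm toward the robot for more room from the jar, then carry on.

{"fn": "play_rows", "kwargs": {"targets": [[[0.006,0,0,0],[0.01,0.003,0,0],[0.01,0.007,0,0],[0.006,0.007,0,0],[0.001,0.007,0,0]]]}}

```text
t: 12.02
eef_pos: [0.5998, -0.1191, 0.1878]
ee_rot: [-3.141, 0.0, -1.642]
force: [0.0, -0.1, 0.1]
width: 0.0399
```

{"fn": "play_rows", "kwargs": {"targets": [[[-0.003,0,0,0],[-0.007,0,0,0],[-0.012,0,0,0],[-0.017,0,0,0],[-0.022,0,0,0]]]}}

```text
t: 12.65
eef_pos: [0.6014, -0.0972, 0.1877]
ee_rot: [-3.142, -0.0, -1.642]
force: [0.0, -5.4, 2.4]
width: 0.0396
```

{"fn": "play_rows", "kwargs": {"targets": [[[-0.005,0,0,0],[-0.01,0,0,0],[-0.015,0,0,0],[-0.02,0,0,0],[-0.024,0,0,0]]]}}

```text
t: 13.28
eef_pos: [0.603, -0.0732, 0.1877]
ee_rot: [-3.142, -0.0, -1.641]
force: [-0.3, -5.0, 3.4]
width: 0.0401
```

```bash
python3 d.py -.083 -.1695 .010 90
```

```text
now stop-frame mm [ -83.4 -191.2] tip z 9.6 yaw-off deg 90.08 F stop [ 0.  -5.1] q [ 0.2   0.47 -0.38  0.   -0.72 -0.27]
world target [ 0.605 -0.052]
delta tool [-0.0217 -0.0005 -0.0004] turn 0.08
```

{"fn": "play_rows", "kwargs": {"targets": [[[-0.004,0,0,0],[-0.008,0,0,0],[-0.012,0,0,0],[-0.015,0,0,0],[-0.018,0,0,0]]]}}

```text
t: 13.9
eef_pos: [0.6043, -0.0554, 0.1877]
ee_rot: [3.142, -0.0, -1.642]
force: [-0.3, -4.7, 3.4]
width: 0.0399
```

{"fn": "play_rows", "kwargs": {"targets": [[[-0.0015,0,0,0],[-0.003,0,0,0],[-0.004,0,0,0],[-0.005,0,0,0]]]}}

```text
t: 14.4
eef_pos: [0.6043, -0.0516, 0.1878]
ee_rot: [3.14, -0.002, -1.642]
force: [-0.3, -15.1, 5.6]
width: 0.0399
```

```bash
python3 d.py -.083 -.1695 .010 90
```

```text
now stop-frame mm [ -83.8 -169.6] tip z 9.7 yaw-off deg 90.04 F stop [  0.8 -15.1] q [ 0.24  0.47 -0.39  0.   -0.72 -0.31]
world target [ 0.605 -0.052]
delta tool [-0.0001 -0.0008 -0.0003] turn 0.04
```

The force rose to 15 N at y' = −169.6 mm, against −169.5 expected, so the left end is against the bar. I'll back off, rise and look.

{"fn": "play_rows", "kwargs": {"targets": [[[0.004,0,0,0],[0.03,0,0,0],[0.05,0,-0.03,0],[0.07,0,-0.08,0],[0.1,0,-0.13,0]]]}}

```text
t: 15.02
eef_pos: [0.5976, -0.1499, 0.3186]
ee_rot: [3.141, 0.001, -1.64]
force: [0.9, -0.5, -0.0]
width: 0.0398
```

{"fn": "play_rows", "kwargs": {"targets": [[[0.05,0.02,-0.02,0],[0.1,0.04,-0.04,0],[0.15,0.06,-0.05,0],[0.2,0.09,-0.05,0],[0.25,0.12,-0.05,0]]]}}

```text
t: 15.65
eef_pos: [0.4595, -0.3919, 0.3676]
ee_rot: [-3.14, 0.001, -1.641]
force: [0.1, -1.4, 0.2]
width: 0.0401
```

Run:
```python
from station import cams,arm
from h import *
p,d=cams.grab_frame('top'); c=cams.camera_params('top'); np.savez("top2.npz",p=p,d=d,**c)
cv2.imwrite('pics/t2.png',ortho(p,c,.03)[:,:,::-1])
p,d=cams.grab_frame('side');cv2.imwrite('pics/s4.png',cv2.resize(p[110:280,200:440,::-1],(720,510)))
```

```text
(no output)
```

View pics/t2.png

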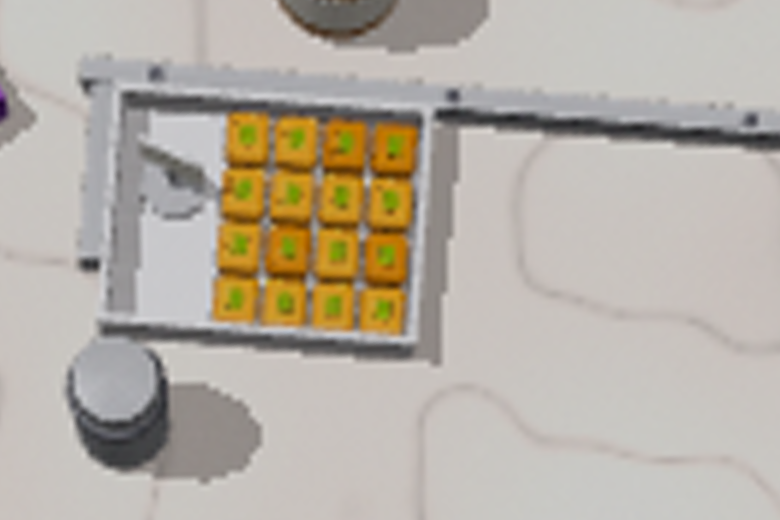

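View pics/s4.png

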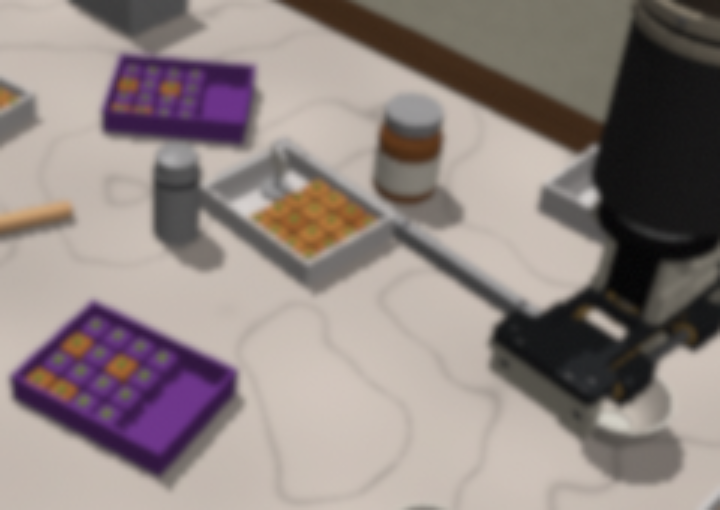

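The top view shows the tray in the corner, back edge on the rail and left end on the bar, with the card upright at (175,180). The shaker at (113,380) hasn't moved and is clear. I'll run a numeric check of squareness and that the other things stayed put.

Run:
```python
from h import *
a=dict(np.load("top0.npz")); f=dict(np.load("top2.npz"))
g=cv2.cvtColor(ortho(f["p"],f,0.030),cv2.COLOR_RGB2GRAY)
e=lambda h,r,w:[round(float(v),4) for v in edge(g,h,r,w)]
print("front",e(True,range(125,400,4),lambda s:(312+.065*(s-104),328+.065*(s-104))))
print("right end outer",e(False,range(125,335,4),lambda s:(424-.085*(s-105),446-.085*(s-105))))
print("front, start",[round(float(v),4) for v in edge(cv2.cvtColor(ortho(a["p"],a,0.030),cv2.COLOR_RGB2GRAY),True,range(360,640,4),lambda s:(428+.06*(s-343),447+.06*(s-343)))])
# intensity profile across rail at two columns along the tray
for s in (170,240,310,380): print(s,[int(g[v-12:v+24:2,s-5:s+5][i].mean()) for v in [int(76+.075*(s-117))] for i in range(18)])
df=cv2.absdiff(a["p"],f["p"]).max(2)
for n,(u,v) in dict(shaker=(231,167),jar=(271,93),bowl=(388,143),full=(117,181),spat=(185,225),cup=(392,230)).items(): print(n,int(np.percentile(df[v-14:v+14,u-14:u+14],90)))
```

```text
front [313.9797, 0.0723]
right end outer [434.4675, -0.0808]
front, start [409.8583, 0.0796]
170 [172, 170, 169, 168, 166, 163, 163, 168, 178, 187, 190, 191, 183, 162, 132, 101, 77, 69]
240 [172, 170, 171, 170, 167, 166, 167, 173, 180, 184, 188, 189, 177, 148, 115, 86, 69, 69]
310 [172, 170, 170, 169, 167, 167, 169, 175, 181, 185, 189, 188, 173, 144, 111, 84, 73, 75]
380 [171, 170, 170, 170, 170, 171, 174, 178, 182, 186, 192, 193, 176, 144, 109, 80, 70, 75]
shaker 23
jar 22
bowl 129
full 21
spat 22
cup 107
```

```bash
python3 -c "
from station import job_done,arm
print(arm.get_state()['t'],arm.get_state()['force']); print(job_done())"
```

```text
15.75 [-0.26960754  0.5278915   0.09283426]
the job is handed in; nothing more can be done
None
```

The aluminium tray is in the corner of the stop, and I handed the job in at 15.75 s, well inside the 64 s limit. I pushed it back to the rail first with two open fingers. Then I went around to its right end and pushed it left along the rail to the short bar.

- **Seating:** both pushes stopped within about 0.5 mm of the predicted home position. Contact forces were about 19 N sideways at the rail and 15 N at the bar.
- **Squareness:** the final top view shows no dark gap between the tray and the rail. The tray's turn of about −0.076 rad agrees with the stop's (−0.077 from the rail, −0.080 from the bar).
- **Card and other things:** the card is standing. The shaker, jar, full tray and spatula show no movement in the before-and-after pictures.
- **Not confirmed:** the same check failed for the bowl and cup because the arm covered them in the last top view. The side view shows the bowl in place. The cup was not seen at the end, but the gripper never went down near it and no contact force showed.

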